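# Fetch a tin from the latched medicine case into the crate

### The arm

A 6-joint arm with a two-finger parallel gripper is mounted at the origin on the work surface. World frame = base frame: x ahead of the robot, y to its left, z up, the work surface at z = 0. Lengths are in m, angles in degrees, forces in N, time in s.
With the tool pointing down it reaches from about 0.4 to 0.825 m from the base axis. Payload 7 kg.
Tool frame: the origin (TCP) lies on the centre line of the jaws, within the pads' length; the fingertips stand 14 mm ahead of it and the grasp point (between the pads) lies 5 mm behind it; z points along the fingers, y is the line along which they close (so a half turn about z gives the same grasp; the last joint's range is limited). The gripper opens to 88 mm and grips with 3 to 60 N. Pads are 19 mm wide; open, the fingers measure 130 mm over their backs; the gripper's body (78 mm by 193 mm) begins 47 mm behind the grasp point.
Start: joints at [90.705, 20.546, 0.682, 0, -70.136, -16.507], TCP at [0.184, 0.649, 0.241] pointing down, gripper open.
Joint ranges: [-176.03, 176.03], [-82.01, 121.73], [-58.28, 71.71], [-173.87, 95.51], [-174.79, -0.11], [-173.66, 173.66]. Speed limits (degrees/s): [136.94, 136.94, 172.46, 180, 180, 180].

### API

Orientations are given as [roll, pitch, yaw] about the fixed x, y, z axes, in that order (R = Rz(yaw) Ry(pitch) Rx(roll)).
In Python, from plant import r gives the robot as it stands.
- The arm moves only by the tool send_rows, never from a script. Its argument "steps" is a list of rows, each an object with "dp": the shift along the tool's x, y, z in mm, a list of three; "roll": the turn about the tool's z in rad; "jaw": the opening in per cent of the stroke, from 0 (shut) to 100 (fully open). In form: [{"dp": [tx, ty, tz], "roll": roll, "jaw": jaw}, ...]. A call has 1 to 5 rows; each row is the pose to reach, as a shift and turn from the pose commanded when the call began, along the tool's axes at that moment; what a row does not reach only later rows make up. A row lasts 1/8 s, in which the tool goes at most 62.5 mm and 10.7 degrees, less where a joint would pass 70% of its speed; a pose out of reach is approached as far as the arm can. A call with a gripper value outside its range is refused whole. The fingers move at their own pace and stop on an object; "newtons" is the grip in N (left out, the last holds). Time passes only in rows, so rows that repeat a pose let the fingers close. It gives the time, the measured TCP pose, the force, the opening and the grip force at its end, in the units of the state.
- r.get_state(): the state, without advancing time (a new reading comes with each control period).
- r.capture(name): name is "side" or "top"; returns a dict with "image" (420x560x3 uint8, blue, green, red), "K" (3x3 intrinsics, pixels), "rvec" (rotation vector, rad) and "tvec" (3), from world to camera coordinates, as OpenCV has them. Camera axes: x right, y down, z forward; pixel columns grow to the right and rows downward; lengths in m; the calibration is good to about 2 mm. A picture is of the moment at which its call begins. There is no depth.
- r.close_job(): hands the job in; it is judged then, once.
The state is a dict: "time_s": time; "joints": joint angles; "qd": joint speeds; "joint_torque": joint torques, N m; "tcp_pos": TCP position; "eef_rot": TCP orientation; "contact_force": force on the tool from outside, world axes, zero at the start; "moment": the same for the moment, N m; "gripper_width": finger opening in m; "gripper_force": force on a finger pad.
Only numpy, scipy, OpenCV 4.12 (cv2) and the standard library are available. Lean on these libraries where they do the work, as an engineer would, in place of code of your own. Each camera call takes 0.05 s, during which the arm holds its last target. There are 200 camera calls.

### The job

Press the orange tab of the medicine case down and, keeping it down, slide the blue cover fully open and leave it open. Lift out the green tin, stand it upright on the clear counter and let go, then take it again the other way (the tall tins leave room for fingers only at its narrow sides) and stand it upright on the floor of the crate's empty cell. Do not drop or tip the tin, and leave the tall tins and the other goods where they are.

Things in the scene. Friction and masses are not known exactly. Their poses are not given: they have to be found in the camera images.
- case_bottom (a point): White fixed medicine case, 148 mm (its x) by 200 (its y) by 120 high; this point: centre of its underside, on the counter, z up. Its -y end holds a cavity open at the top, 140 mm (x) by 78 (y) inside, its middle at y = -56 mm, floor 10 mm above the counter, walls up to 111 mm (-y end) and 120 mm (x sides). The +y half is a solid deck. The shut cover hides the cavity.
- cover (a joint): Blue sliding cover with a clear window, flat top 117 mm above the counter. 0 = shut; 0.078 m = fully open at a hard stop, slid 78 mm towards the case's +y, the cavity open from above. Drag about 1.5 N; stays where left. While the tab is up a tooth locks it shut, and catches again every 20 mm if the tab comes up on the way; at fully open the tab springs up.
- tab (a joint): Orange release tab in the cover: how far it is pressed down, 0 = up, 0.008 m = fully down. The cover is free when it is pressed more than 5 mm; spring force 2 N when up, about 5 N fully down.
- tab_top (a point): Centre of the orange tab's top face; rides with cover and tab; axes as the case's. The face is 48 mm (x) by 29 (y); when up it is 121 mm above the counter, 4 mm proud of the cover. A blue ridge on the cover, 60 mm long in x, rises 9 mm above the tab; its face lies 15.5 mm from this point in +y (opening direction): fingertips standing on the tab can push the cover by it.
- tin_center (a point): Green rectangular tin, green lid and white paper band, the thing to fetch: 42 mm (its x) by 62 (its y) by 95 tall, about 0.25 kg; this point: its centre, half-way up, z up. At first it stands in the case's cavity, axes within 3 degrees of the case's; the cavity leaves only about 8 mm at its narrow (y) sides, but some 45 mm beside its broad (x) faces for fingers.
- crate: Fixed pale wooden crate, 166 mm (its x) by 78 (its y) by 50 high, origin: centre of its underside, on the counter. Three cells along x, centres at x = -54, 0, 54 mm, each 50 mm (x) by 70 (y) inside; floor 4 mm up, dividers 43 mm high. Tall tins fill two. A tin goes in with its 42 mm along the crate's x; beside a tall tin only 12 mm stay free there, so fingers fit at its narrow (y) sides.
- empty_cell (a point): Centre of the floor of the crate's empty cell, marked by a thin black pad (flush, 46 x 66 mm); axes as the crate's.
- tall0_center (a point): Red tall tin in a crate cell, 42 x 62 x 108 mm; this point is its centre, half-way up.
- tall1_center (a point): Yellow tall tin in a crate cell, 42 x 62 x 108 mm; this point is its centre, half-way up.
- spray: Bystander: white bottle with green cap, 60 mm diameter, 180 mm tall; origin at the centre of its underside.
- jar: Bystander: white jar with yellow lid, 60 mm diameter, 60 mm tall; origin at the centre of its underside. The counter between the case and the crate is otherwise clear, at least 160 mm wide, for x from 0.47 to 0.70 m ahead of the robot.
- amber: Bystander: amber bottle with black cap, 64 mm diameter, 150 mm tall; origin at the centre of its underside.
- carton0: Bystander: red and white carton, 60 x 110 x 50 mm; origin at the centre of its underside.
- carton1: Bystander: blue and white carton, 60 x 90 x 120 mm; origin at the centre of its underside.
Mind the look-alikes: they are no part of the job. What is shaped like the part that bears case_bottom but purple is not meant.

How it is judged:
By the outcome, as a careful person would: the job done as asked, in the order asked, and still so for the second after the job is handed in, with the robot touching nothing.
It also fails if it takes over 67 s, if anything falls off the work surface, if the arm or the gripper's body presses on something with over 40 N, if the wrist force passes 120 N, or if a joint passes its speed limit or range.

## Working session

There is one attempt and no reset: what is moved stays moved. The work goes in short steps, Python scripts to look and compute and a tool call to move; the robot and the scene stay as the last step left them, time stands still between calls to the robot, and variables do not carry over. Pictures are saved under pics/ and viewed, at most 10 in all, crops included, and the job is handed in when it is done.

Besides the shell and the picture viewer there is one more tool, called after "Request:" as a command line: name --argument value ..., lists and objects as JSON in quotes. send_rows: Moves the arm, as the interface text tells. Its arguments: {"type":"object","properties":{"steps":{"type":"array","items":{"type":"object","properties":{"dp":{"type":"array","items":{"type":"number"}},"roll":{"type":"number"},"jaw":{"type":"number"}}}},"newtons":{"type":"number"}},"required":["steps"]}

```bash
mkdir -p pics; ls
cat > h.py <<'E'
import numpy as np, cv2
from plant import r
def cap(n,f=None):
    c=r.capture(n); 
    if f: cv2.imwrite('pics/'+f,c['image'])
    c['R']=cv2.Rodrigues(np.array(c['rvec'],float))[0]; c['t']=np.array(c['tvec'],float).ravel(); return c
def ray(c,u,v,z):
    d=c['R'].T@np.linalg.inv(c['K'])@np.array([u,v,1.]); o=-c['R'].T@c['t']
    return o+d*(z-o[2])/d[2]
def proj(c,P):
    p=c['K']@(c['R']@np.array(P,float)+c['t']); return p[:2]/p[2]
E
python3 - <<'E'
from h import *
for n in('top','side'):
    c=cap(n,n+'0.png'); print(n,np.round(-c['R'].T@c['t'],3),np.round(c['R'],2).tolist(),c['K'][0,0])
print(r.get_state())
E
```

```text
pics
top [0.456 0.003 1.712] [[0.02, -1.0, 0.01], [-1.0, -0.02, -0.05], [0.05, -0.01, -1.0]] 523.4655116066912
side [-0.391 -0.958  1.293] [[0.72, -0.7, -0.01], [-0.47, -0.48, -0.74], [0.51, 0.53, -0.67]] 540.6152537222266
{'time_s': 0.1, 'joints': array([ 9.07036867e+01,  2.05881309e+01,  6.40873893e-01, -1.61004417e-02,
       -7.01347239e+01, -1.65070867e+01]), 'qd': array([-0.06469447, -0.06933755,  0.1739926 ,  0.006169  , -0.02033295,
       -0.03154288]), 'joint_torque': array([-1.14079296e-03, -5.84164453e+01,  2.93752688e+01,  7.01542765e+00,
        1.02698343e-02, -4.39613257e-05]), 'tcp_pos': array([0.18374576, 0.64910488, 0.23972653]), 'eef_rot': array([ 1.79917097e+02, -8.78298497e-03, -1.58088756e+01]), 'contact_force': array([0.79844603, 0.27253584, 0.52578539]), 'moment': array([ 0.02372897, -0.0058701 , -0.01824379]), 'gripper_force': 0.0, 'gripper_width': 0.08746518929984277}
```

View pics/top0.png

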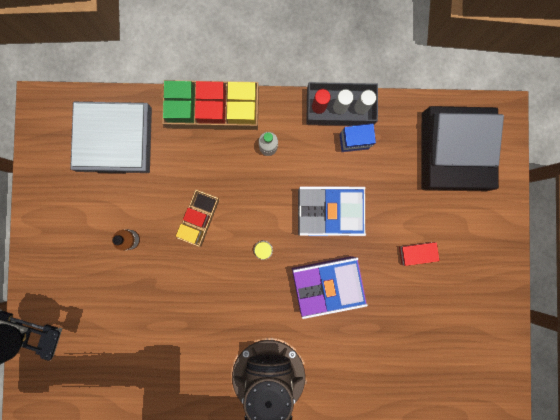

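View pics/side0.png

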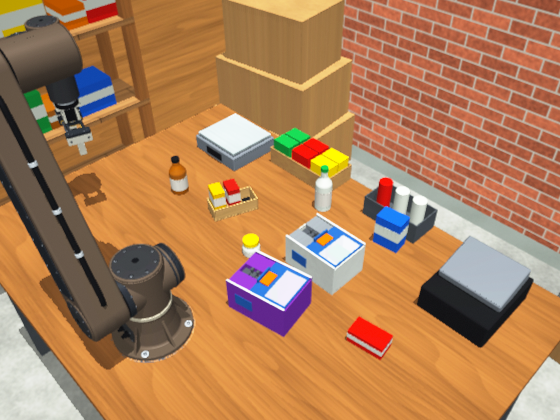

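The top view shows the white case at about (332,211) with its orange tab at its centre. Its +y deck is on the left, which is world +y. The purple look-alike is at (330,288). The crate is at (197,218), with the empty black cell at (204,202), red at (197,217) and yellow at (188,234). The jar is at (263,250) and the spray at (268,143).

```bash
cat > m.py <<'E'
from h import *
def mask(c,name,roi):
    h=cv2.cvtColor(c['image'],cv2.COLOR_BGR2HSV); H,S,V=[h[...,i].astype(int) for i in range(3)]
    m={'orange':(H>8)&(H<20)&(S>190)&(V>170),'red':((H<6)|(H>174))&(S>180)&(V>150),'yellow':(H>22)&(H<34)&(S>150)&(V>150),
       'blue':(H>100)&(H<120)&(S>150)&(V>60),'white':(S<40)&(V>190),'black':(V<50),'green':(H>40)&(H<85)&(S>100)&(V>50),'window':(S<60)&(V>150)}[name].astype(np.uint8)
    o=np.zeros_like(m); x0,y0,x1,y1=roi; o[y0:y1,x0:x1]=m[y0:y1,x0:x1]; return o
def blob(m):
    n,l,s,ce=cv2.connectedComponentsWithStats(m); 
    i=1+np.argmax(s[1:,4]); return l==i,s[i,4],ce[i]
def rect(c,name,roi,z):
    b,a,ce=blob(mask(c,name,roi)); v,u=np.nonzero(b)
    P=np.array([ray(c,x,y,z)[:2] for x,y in zip(u,v)])
    rc=cv2.minAreaRect((P*1000).astype(np.float32)); return a,np.round(ce,1),np.round(ray(c,*ce,z)*1000,1),np.round(rc[0],1),np.round(rc[1],1),round(rc[2],1)
E
python3 - <<'E'
from m import *
t=cap('top');s=cap('side')
for n,roi,z in [('orange',(320,195,345,225),.121),('red',(180,205,212,230),.112),('yellow',(175,222,205,248),.112),('black',(190,190,218,212),.004),('blue',(300,185,368,238),.117)]: print('top',n,*rect(t,n,roi,z))
for n,roi,z in [('orange',(310,228,335,250),.121),('red',(222,176,242,205),.112),('yellow',(205,180,225,208),.112)]: print('side',n,*rect(s,n,roi,z))
a=t['image'][180:245,290:375];b=t['image'][185:250,165:250]
im=np.vstack([np.hstack([cv2.resize(x,(400,300),interpolation=cv2.INTER_CUBIC) for x in (a,b)]),
 np.hstack([cv2.resize(x,(400,300),interpolation=cv2.INTER_CUBIC) for x in (s['image'][210:291,275:383],s['image'][160:235,190:290])])])
cv2.imwrite('pics/z.png',im)
for n,z in (('case',.12),):
  for p in ((299,187),(365,187),(366,235),(299,235)): print(np.round(ray(t,*p,z)*1000))
E
```

```text
Traceback (most recent call last):
  File "m.py", line 11, in rect
    b,a,ce=blob(mask(c,name,roi)); v,u=np.nonzero(b)
           ~~~~^^^^^^^^^^^^^^^^^^
  File "m.py", line 9, in blob
    i=1+np.argmax(s[1:,4]); return l==i,s[i,4],ce[i]
        ~~~~~~~~~^^^^^^^^^
ValueError: attempt to get argmax of an empty sequence
```

```bash
sed -i "s/'orange':[^,]*,/'orange':(H>4)\&(H<22)\&(S>140)\&(V>130),/; s/'black':(V<50)/'black':(V<60)/" m.py
python3 - <<'E'
from m import *
t=cap('top');s=cap('side')
def tr(*a):
    try: print(a[0],*rect(*a[1:]))
    except Exception as e: print(a[0],a[2],'fail')
h=cv2.cvtColor(t['image'],cv2.COLOR_BGR2HSV);print(h[211,332],h[202,204],h[217,197],h[234,188])
for n,roi,z in [('orange',(320,195,345,225),.121),('red',(180,205,212,230),.112),('yellow',(175,222,205,248),.112),('black',(190,190,218,212),.004),('blue',(300,185,368,238),.117)]: print(n);tr('top',t,n,roi,z)
for n,roi,z in [('orange',(310,228,335,250),.121),('red',(222,176,242,205),.112),('yellow',(205,180,225,208),.112)]: print(n);tr('side',s,n,roi,z)
a=t['image'][180:245,290:375];b=t['image'][185:250,165:250]
im=np.vstack([np.hstack([cv2.resize(x,(400,300),interpolation=cv2.INTER_CUBIC) for x in (a,b)]),
 np.hstack([cv2.resize(x,(400,300),interpolation=cv2.INTER_CUBIC) for x in (s['image'][210:291,275:383],s['image'][160:235,190:290])])])
cv2.imwrite('pics/z.png',im)
for p in ((299,187),(365,187),(366,235),(299,235)): print(np.round(ray(t,*p,.12)*1000))
E
```

```text
[ 15 164 242] [176  33  54] [  2 204 213] [ 23 170 244]
orange
top 115 [331.6 210.5] [ 529.8 -184.4  121. ] [ 529.7 -185.5] [39.8 24.4] 0.7
red
top 262 [194.  216.8] [503.3 234.7 112. ] [503.6 234.5] [60.4 40.1] 69.2
yellow
top 244 [187.3 233.2] [453.1 254.  112. ] [452.8 254.6] [58.9 38.9] 69.6
black
top 111 [203.5 201.6] [556.7 220.6   4. ] [554.3 218.6] [52.8 35.7] 69.2
blue
top 408 [334.1 210. ] [ 531.6 -192.3  117. ] [ 529.2 -222.8] [128.8 110.3] 0.7
orange
side 108 [324.3 239.1] [ 529.3 -187.1  121. ] [ 529.4 -186.8] [48.2 29.4] 0.6
red
side 171 [231.  186.2] [499.6 224.6 112. ] [499.9 224.4] [78.8 42.9] 70.3
yellow
side 192 [216.2 189.8] [450.4 245.4 112. ] [451.1 245.3] [83.  44.6] 68.4
[600. -84. 120.]
[ 603. -286.  120.]
[ 457. -290.  120.]
[453. -86. 120.]
```

View pics/z.png

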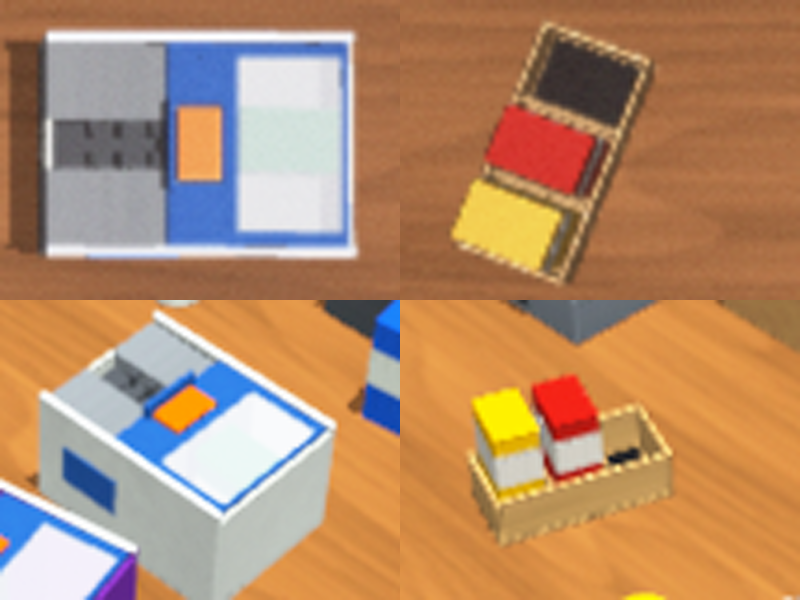

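The crop confirms that the tab is at about (529.5,-186) mm with case yaw near 0.7°, and that the ridge is on the tab's +y side. The crate's yaw is about -21° and its empty cell lies beyond the red tin.

Request:
send_rows --steps '[{"dp": [51, 33, 0], "roll": 0, "jaw": 0}, {"dp": [102, 67, 0], "roll": 0, "jaw": 0}, {"dp": [153, 100, 0], "roll": 0, "jaw": 0}, {"dp": [204, 134, 0], "roll": 0, "jaw": 0}, {"dp": [255, 167, 0], "roll": 0, "jaw": 0}]' --newtons 20

```text
time_s: 0.92
tcp_pos: [0.3847, 0.4177, 0.2408]
eef_rot: [-180.0, -0.0, -15.8]
contact_force: [1.1, 1.2, 0.8]
gripper_width: 0.0432
gripper_force: 0.0
```

Request:
send_rows --steps '[{"dp": [38, 47, 0], "roll": 0.17, "jaw": 0}, {"dp": [77, 95, 0], "roll": 0.34, "jaw": 0}, {"dp": [115, 142, 0], "roll": 0.51, "jaw": 0}, {"dp": [153, 189, 0], "roll": 0.68, "jaw": 0}, {"dp": [191, 236, 0], "roll": 0.85, "jaw": 0}]'

```text
time_s: 1.55
tcp_pos: [0.5037, 0.1385, 0.241]
eef_rot: [-179.9, 0.0, -64.8]
contact_force: [1.5, 0.9, 0.1]
gripper_width: 0.0004
gripper_force: 0.0
```

```bash
cat > go.py <<'E'
import sys
from h import *
x,y,z,yaw=map(float,sys.argv[1:5])  # mm, deg
s=r.get_state();from scipy.spatial.transform import Rotation as Ro
R=Ro.from_euler('xyz',s['eef_rot'],degrees=True).as_matrix()
cy=s['eef_rot'][2]; d=(yaw-cy+180)%360-180
print('dp',np.round(R.T@(np.array([x,y,z])-1000*s['tcp_pos']),1),'roll',round(-np.radians(d),3),'rot',np.round(s['eef_rot'],2),'p',np.round(s['tcp_pos']*1000,1),'t',s['time_s'],'F',np.round(s['contact_force'],1),'w',round(s['gripper_width']*1000,1),s['gripper_force'],'q6',np.round(s['joints'][[0,5]],1))
E
python3 go.py 529.5 -189 165 -89.3
python3 - <<'E'
from m import *
t=cap('top')
P=[ray(t,u,v,.05)*1000 for u,v in ((195.8,189.8),(218.5,198.4),(201.1,246.3))]
print(np.round(P,1), np.round((P[0]+P[2])/2,1))
E
```

```text
dp [307.3 116.2  75.8] roll 0.428 rot [-1.7995e+02  1.0000e-02 -6.4800e+01] p [503.7 138.5 241. ] t 1.55 F [1.5 0.9 0.1] w 0.4 0.0 q6 [ 36.9 -11.7]
[[591.2 240.2  50. ]
 [565.1 167.5  50. ]
 [412.4 219.   50. ]] [501.8 229.6  50. ]
```

Request:
send_rows --steps '[{"dp": [58, 22, 8], "roll": 0.1, "jaw": 0}, {"dp": [116, 44, 20], "roll": 0.2, "jaw": 0}, {"dp": [174, 66, 30], "roll": 0.3, "jaw": 0}, {"dp": [230, 87, 45], "roll": 0.4, "jaw": 0}, {"dp": [285, 108, 60], "roll": 0.428, "jaw": 0}]'

```text
time_s: 2.22
tcp_pos: [0.5285, -0.1654, 0.1805]
eef_rot: [-179.9, -0.0, -89.1]
contact_force: [1.0, 0.4, 1.0]
gripper_width: 0.0004
gripper_force: 0.0
```

```bash
python3 go.py 529.5 -189 140 -89.3
```

```text
dp [23.6 -0.6 40.5] roll 0.003 rot [-179.94   -0.    -89.12] p [ 528.5 -165.4  180.5] t 2.225 F [1.  0.4 1. ] w 0.4 0.0 q6 [ 2.9 -2. ]
```

Request:
send_rows --steps '[{"dp": [24, 0, 10], "roll": 0, "jaw": 0}, {"dp": [24, 0, 38], "roll": 0, "jaw": 0}, {"dp": [24, 0, 46], "roll": 0, "jaw": 0}, {"dp": [24, 0, 52], "roll": 0, "jaw": 0}, {"dp": [24, 0, 53], "roll": 0, "jaw": 0}]'

```text
time_s: 2.85
tcp_pos: [0.5288, -0.1873, 0.1282]
eef_rot: [180.0, -0.0, -89.0]
contact_force: [-4.2, -0.7, 4.9]
gripper_width: 0.0008
gripper_force: 2.3
```

```bash
python3 go.py 529.5 -111 127 -89.3; python3 -c "
from h import *
s=cap('side');cv2.imwrite('pics/p.png',cv2.resize(s['image'][190:290,260:390],(650,500)))"
```

```text
dp [-76.3  -2.1   1.1] roll 0.006 rot [ 1.7999e+02 -2.0000e-02 -8.8980e+01] p [ 528.8 -187.3  128.2] t 2.85 F [-4.2 -0.7  4.9] w 0.8 2.2819439476279513 q6 [0.5 0.5]
```

View pics/p.png

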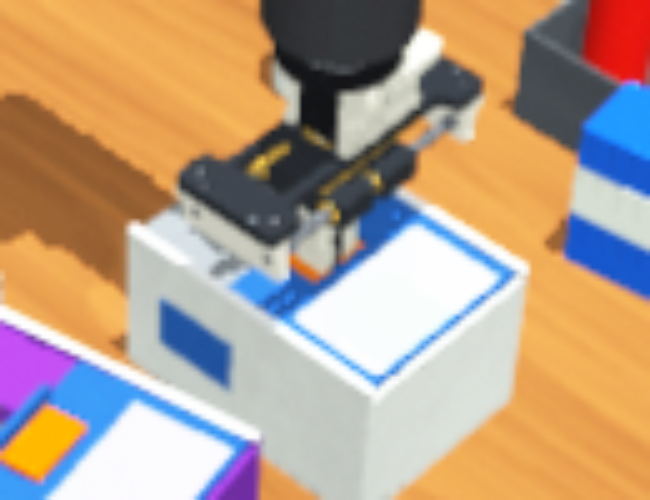

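The picture shows closed fingertips on the orange tab, at about (310,265) in the crop, with the tab pushed into the cover. Fz of about 5 N matches fully down, so I'll slide it.

Request:
send_rows --steps '[{"dp": [-3, 1, 0.5], "roll": 0, "jaw": 0}, {"dp": [-6, 1, 0.5], "roll": 0, "jaw": 0}, {"dp": [-10, 1, 0.5], "roll": 0, "jaw": 0}, {"dp": [-14, 1, 0.5], "roll": 0, "jaw": 0}, {"dp": [-20, 1, 0.5], "roll": 0, "jaw": 0}]'

```text
time_s: 3.52
tcp_pos: [0.5285, -0.1672, 0.1275]
eef_rot: [-179.9, -0.0, -89.0]
contact_force: [2.8, -2.0, 4.5]
gripper_width: 0.0005
gripper_force: 2.4
```

```bash
python3 go.py 529.5 -111 127 -89.3
```

```text
dp [-56.2  -2.    0.5] roll 0.005 rot [-1.7989e+02 -1.0000e-02 -8.9020e+01] p [ 528.5 -167.2  127.5] t 3.525 F [ 2.8 -2.   4.5] w 0.5 2.4156577443545757 q6 [ 2.7 -1.7]
```

Request:
send_rows --steps '[{"dp": [-12, 0, 0.3], "roll": 0, "jaw": 0}, {"dp": [-24, 0, 0.3], "roll": 0, "jaw": 0}, {"dp": [-36, 0, 0.3], "roll": 0, "jaw": 0}, {"dp": [-48, 0, 0.3], "roll": 0, "jaw": 0}, {"dp": [-60, 0, 0.3], "roll": 0, "jaw": 0}]'

```text
time_s: 4.15
tcp_pos: [0.5273, -0.1068, 0.1272]
eef_rot: [-179.9, -0.0, -89.0]
contact_force: [0.6, -5.1, 7.1]
gripper_width: 0.0006
gripper_force: 3.6
```

Request:
send_rows --steps '[{"dp": [-2, 0, 0], "roll": 0, "jaw": 0}, {"dp": [-3, 0, 0], "roll": 0, "jaw": 0}, {"dp": [-4, 0, 0], "roll": 0, "jaw": 0}]'

```text
time_s: 4.53
tcp_pos: [0.5266, -0.1036, 0.1272]
eef_rot: [-180.0, -0.1, -89.0]
contact_force: [1.7, -5.9, 7.5]
gripper_width: 0.0007
gripper_force: 3.7
```

```bash
python3 go.py 529.5 -111 127 -89.3
```

```text
dp [ 7.4 -2.8  0.2] roll 0.005 rot [-1.7998e+02 -6.0000e-02 -8.8990e+01] p [ 526.6 -103.6  127.2] t 4.525 F [ 1.7 -5.9  7.5] w 0.7 3.716608723552781 q6 [ 9.9 -8.9]
```

Request:
send_rows --steps '[{"dp": [-1.5, 0, 0], "roll": 0, "jaw": 0}, {"dp": [-3, 0, 0], "roll": 0, "jaw": 0}, {"dp": [-3, 0, 0], "roll": 0, "jaw": 0}]'

```text
time_s: 4.9
tcp_pos: [0.5264, -0.102, 0.1272]
eef_rot: [180.0, -0.2, -89.0]
contact_force: [3.2, -13.6, 5.4]
gripper_width: 0.0007
gripper_force: 8.2
```

```bash
python3 -c "
from h import *
s=cap('side');t=cap('top');cv2.imwrite('pics/p2.png',np.hstack([cv2.resize(s['image'][190:300,260:390],(390,330)),cv2.resize(t['image'][180:245,280:375],(390,330))]))"; python3 go.py 529.5 -111 127 -89.3
```

```text
dp [ 9.1 -3.   0.2] roll 0.005 rot [ 1.7999e+02 -1.5000e-01 -8.9010e+01] p [ 526.4 -102.   127.2] t 5.0 F [  2.5 -13.    5.2] w 0.4 8.10235611328153 q6 [10.1 -9.2]
```

View pics/p2.png

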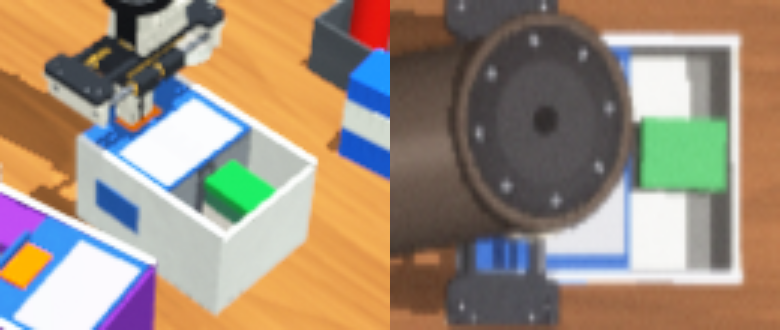

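The cover is at its stop: the cavity is open and the green tin visible, with its lid at (684,155) in the right half of the crop. I'll back off, lift, and measure the tin.

Request:
send_rows --steps '[{"dp": [3, 0, 0], "roll": 0, "jaw": 0}, {"dp": [3, 0, -15], "roll": 0, "jaw": 0}, {"dp": [3, 0, -55], "roll": 0, "jaw": 40}, {"dp": [3, 0, -80], "roll": 0, "jaw": 100}, {"dp": [3, 0, -80], "roll": 0, "jaw": 100}]'

```text
time_s: 5.62
tcp_pos: [0.5266, -0.1029, 0.2087]
eef_rot: [-179.9, 0.0, -89.0]
contact_force: [0.1, 0.4, 0.4]
gripper_width: 0.0247
gripper_force: 0.0
```

```bash
python3 - <<'E'
from m import *
t=cap('top');s=cap('side')
print(*rect(t,'green',(330,190,370,235),.105))
print(*rect(s,'green',(315,235,365,280),.105))
try: print('tab',*rect(t,'orange',(300,190,345,225),.121))
except Exception: pass
print('tabside',*rect(s,'orange',(280,210,335,250),.121))
for c,a,n in((t,(330,190,370,235),'top'),(s,(315,235,365,280),'side')):
    b,_,_=blob(mask(c,'green',a)); k,_=cv2.findContours(b.astype(np.uint8),0,2); q=cv2.approxPolyDP(k[0],2.0,True)[:,0]; print(n,[list(np.round(ray(c,*p,.105)[:2]*1000)) for p in q])
E
python3 go.py 529.5 -242 180 -89.3
```

```text
237 [352.3 210.3] [ 532.2 -250.1  105. ] [ 533. -246.] [37. 62.] 1.0
296 [338.1 252.9] [ 527.4 -246.8  105. ] [ 526.5 -245.3] [63.8 63.5] 87.4
tabside 684 [297.  221.2] [527.6 -70.3 121. ] [ 526.7 -118.9] [179.1 176.9] 45.3
top [[np.float64(514.0), np.float64(-215.0)], [np.float64(515.0), np.float64(-277.0)], [np.float64(552.0), np.float64(-277.0)], [np.float64(551.0), np.float64(-230.0)]]
side [[np.float64(557.0), np.float64(-216.0)], [np.float64(518.0), np.float64(-214.0)], [np.float64(499.0), np.float64(-231.0)], [np.float64(496.0), np.float64(-274.0)], [np.float64(555.0), np.float64(-275.0)]]
dp [139.1  -1.7  26.3] roll 0.005 rot [ 1.7993e+02  4.0000e-02 -8.9030e+01] p [ 525.5 -103.   206.4] t 5.725 F [-0.8  0.3 -0.6] w 32.8 0.0 q6 [ 9.9 -8.9]
```

Request:
send_rows --steps '[{"dp": [50, -2, 0], "roll": 0, "jaw": 73}, {"dp": [100, -4, 10], "roll": 0, "jaw": 73}, {"dp": [143, -5, 20], "roll": 0, "jaw": 73}, {"dp": [143, -5, 40], "roll": 0, "jaw": 73}, {"dp": [143, -5, 60], "roll": 0, "jaw": 73}]'

```text
time_s: 6.35
tcp_pos: [0.5324, -0.2467, 0.1445]
eef_rot: [179.8, 0.1, -89.1]
contact_force: [-1.1, 0.5, -0.4]
gripper_width: 0.0638
gripper_force: 0.0
```

```bash
python3 go.py 532.5 -246 79 -89
```

```text
dp [-0.6 -0.3 65.5] roll -0.002 rot [ 1.7982e+02  6.0000e-02 -8.9130e+01] p [ 532.4 -246.7  144.5] t 6.35 F [-1.1  0.5 -0.4] w 63.8 0.0 q6 [-5.8  6.7]
```

Request:
send_rows --steps '[{"dp": [0, 0, 25], "roll": 0, "jaw": 73}, {"dp": [0, 0, 45], "roll": 0, "jaw": 73}, {"dp": [0, 0, 64], "roll": 0, "jaw": 73}, {"dp": [0, 0, 64], "roll": 0, "jaw": 73}]'

```text
time_s: 6.85
tcp_pos: [0.5317, -0.2458, 0.0802]
eef_rot: [179.7, 0.1, -89.1]
contact_force: [0.2, 0.0, -0.0]
gripper_width: 0.064
gripper_force: 0.0
```

Request:
send_rows --steps '[{"dp": [0, 0, 0], "roll": 0, "jaw": 40}, {"dp": [0, 0, 0], "roll": 0, "jaw": 40}, {"dp": [0, 0, 0], "roll": 0, "jaw": 40}, {"dp": [0, 0, 0], "roll": 0, "jaw": 40}, {"dp": [0, 0, 0], "roll": 0, "jaw": 40}]' --newtons 25

```text
time_s: 7.48
tcp_pos: [0.5345, -0.2464, 0.0835]
eef_rot: [-179.9, -0.0, -89.0]
contact_force: [0.8, 1.2, 4.9]
gripper_width: 0.0424
gripper_force: 24.7
```

```bash
python3 go.py 560 0 79 -89
```

```text
dp [-246.   -29.8    4.4] roll -0.0 rot [-1.7992e+02 -2.0000e-02 -8.9010e+01] p [ 534.5 -246.4   83.5] t 7.475 F [0.8 1.2 4.9] w 42.4 24.704149961471558 q6 [-5.7  6.7]
```

Request:
send_rows --steps '[{"dp": [0, 0, -15], "roll": 0, "jaw": 40}, {"dp": [0, 0, -45], "roll": 0, "jaw": 40}, {"dp": [0, 0, -80], "roll": 0, "jaw": 40}, {"dp": [0, 0, -115], "roll": 0, "jaw": 40}, {"dp": [0, 0, -148], "roll": 0, "jaw": 40}]'

```text
time_s: 8.1
tcp_pos: [0.533, -0.2463, 0.2322]
eef_rot: [179.9, 0.0, -89.0]
contact_force: [0.2, -1.3, -2.8]
gripper_width: 0.0426
gripper_force: 24.7
```

```bash
python3 go.py 550 40 200 -110.8;python3 - <<'E'
from m import *
s=cap('side');t=cap('top')
cv2.imwrite('pics/p3.png',np.hstack([cv2.resize(s['image'][160:290,225:395],(510,390)),cv2.resize(t['image'][170:245,180:255],(290,390))[:, :]]))
E
```

```text
dp [-286.   -21.8   32.3] roll 0.38 rot [ 1.7995e+02  3.0000e-02 -8.9050e+01] p [ 533.  -246.3  232.2] t 8.1 F [ 0.2 -1.3 -2.8] w 42.6 24.679044485092163 q6 [-5.7  6.7]
```

View pics/p3.png

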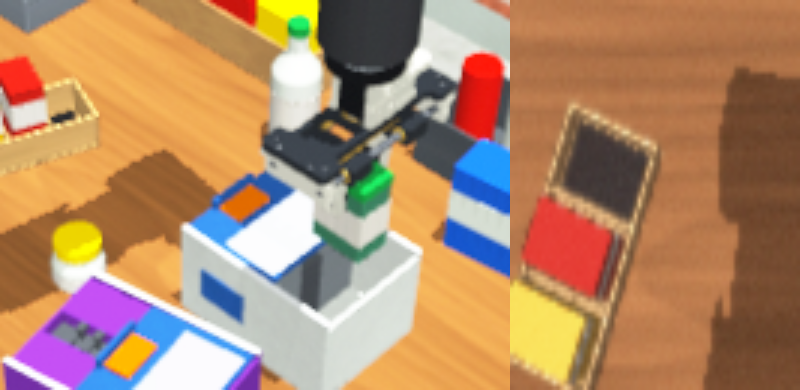

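The side view shows the tin held upright above the open cavity, at about (355,215) in the crop, with the cover still open and the tab up. Next I'll carry it to the counter.

Request:
send_rows --steps '[{"dp": [-50, -4, 0], "roll": 0, "jaw": 40}, {"dp": [-108, -8, 0], "roll": 0.1, "jaw": 40}, {"dp": [-168, -13, 0], "roll": 0.2, "jaw": 40}, {"dp": [-228, -18, 10], "roll": 0.3, "jaw": 40}, {"dp": [-286, -22, 50], "roll": 0.38, "jaw": 40}]'

```text
time_s: 8.82
tcp_pos: [0.5511, 0.0356, 0.186]
eef_rot: [-179.9, 0.1, -110.9]
contact_force: [0.8, 0.8, -4.1]
gripper_width: 0.0417
gripper_force: 25.0
```

Request:
send_rows --steps '[{"dp": [0, 0, 20], "roll": 0, "jaw": 40}, {"dp": [0, 0, 50], "roll": 0, "jaw": 40}, {"dp": [0, 0, 75], "roll": 0, "jaw": 40}, {"dp": [0, 0, 90], "roll": 0, "jaw": 40}, {"dp": [0, 0, 90], "roll": 0, "jaw": 40}]'

```text
time_s: 9.45
tcp_pos: [0.5496, 0.0328, 0.0941]
eef_rot: [179.9, -0.1, -110.8]
contact_force: [-0.5, 0.3, -3.3]
gripper_width: 0.042
gripper_force: 25.0
```

```bash
python3 go.py 550 40 74 -110.8;python3 - <<'E'
from m import *
s=cap('side')
cv2.imwrite('pics/p4.png',cv2.resize(s['image'][140:280,180:350],(680,560)))
E
```

```text
dp [-6.9  2.1 20.1] roll -0.0 rot [ 1.7987e+02 -1.2000e-01 -1.1082e+02] p [549.6  32.8  94.1] t 9.45 F [-0.5  0.3 -3.3] w 42.0 24.99210387468338 q6 [ 23.8 -44.6]
```

View pics/p4.png

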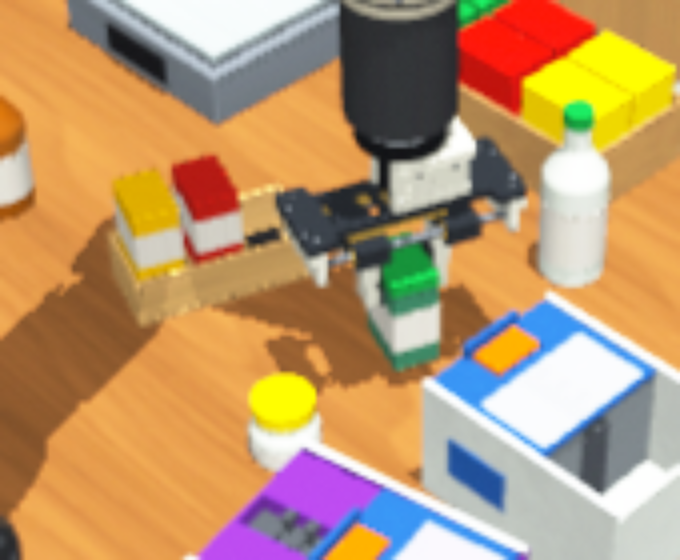

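The picture shows the tin upright just above clear counter, at about (405,320) in the crop. I'll lower it to contact in small steps.

Request:
send_rows --steps '[{"dp": [0, 0, 8], "roll": 0, "jaw": 40}, {"dp": [0, 0, 14], "roll": 0, "jaw": 40}, {"dp": [0, 0, 17], "roll": 0, "jaw": 40}, {"dp": [0, 0, 18], "roll": 0, "jaw": 40}]'

```text
time_s: 10.0
tcp_pos: [0.5506, 0.0333, 0.0772]
eef_rot: [180.0, -0.0, -110.8]
contact_force: [0.1, 0.6, -2.7]
gripper_width: 0.0418
gripper_force: 25.0
```

Request:
send_rows --steps '[{"dp": [0, 0, 1], "roll": 0, "jaw": 40}, {"dp": [0, 0, 2], "roll": 0, "jaw": 40}]'

```text
time_s: 10.25
tcp_pos: [0.5508, 0.0333, 0.0754]
eef_rot: [-180.0, 0.0, -110.8]
contact_force: [-0.8, -0.6, -3.3]
gripper_width: 0.0418
gripper_force: 25.0
```

Request:
send_rows --steps '[{"dp": [0, 0, 1], "roll": 0, "jaw": 40}, {"dp": [0, 0, 1], "roll": 0, "jaw": 40}]'

```text
time_s: 10.5
tcp_pos: [0.5506, 0.0333, 0.0743]
eef_rot: [180.0, -0.0, -110.8]
contact_force: [0.6, 0.0, -3.0]
gripper_width: 0.0422
gripper_force: 25.0
```

Request:
send_rows --steps '[{"dp": [0, 0, 1], "roll": 0, "jaw": 40}, {"dp": [0, 0, 1], "roll": 0, "jaw": 40}]'

```text
time_s: 10.75
tcp_pos: [0.5507, 0.0333, 0.074]
eef_rot: [-180.0, 0.0, -110.8]
contact_force: [-2.5, 0.4, 4.6]
gripper_width: 0.0417
gripper_force: 25.0
```

Request:
send_rows --steps '[{"dp": [0, 0, 0], "roll": 0, "jaw": 55}, {"dp": [0, 0, 0], "roll": 0, "jaw": 75}, {"dp": [0, 0, 0], "roll": 0, "jaw": 80}, {"dp": [0, 0, 0], "roll": 0, "jaw": 80}, {"dp": [0, 0, -10], "roll": 0, "jaw": 80}]'

```text
time_s: 11.38
tcp_pos: [0.5501, 0.0331, 0.083]
eef_rot: [179.9, -0.1, -110.8]
contact_force: [0.5, -0.1, 0.1]
gripper_width: 0.07
gripper_force: 0.0
```

Request:
send_rows --steps '[{"dp": [0, 0, -30], "roll": 0, "jaw": 80}, {"dp": [0, 0, -60], "roll": 0, "jaw": 80}, {"dp": [0, 0, -80], "roll": 0, "jaw": 100}, {"dp": [-30, 0, -80], "roll": -0.17, "jaw": 100}, {"dp": [-80, 0, -80], "roll": -0.34, "jaw": 100}]'

```text
time_s: 12.0
tcp_pos: [0.5793, 0.108, 0.165]
eef_rot: [-179.9, 0.1, -91.1]
contact_force: [0.1, -0.0, -0.8]
gripper_width: 0.0867
gripper_force: 0.0
```

```bash
python3 go.py 551 33 74 -20.8;python3 - <<'E'
from m import *
s=cap('side');t=cap('top')
cv2.imwrite('pics/p5.png',np.hstack([cv2.resize(s['image'][150:270,190:340],(400,320)),cv2.resize(t['image'][170:250,180:280],(400,320))]))
for c,a,n in((t,(230,180,290,225),'top'),(s,(260,195,310,235),'side')):
  try:
    print(n,*rect(c,'green',a,.095))
    b,_,_=blob(mask(c,'green',a)); k,_=cv2.findContours(b.astype(np.uint8),0,2); q=cv2.approxPolyDP(k[0],1.5,True)[:,0]; print([list(map(int,np.round(ray(c,*p,.095)[:2]*1000))) for p in q])
  except Exception as e: print(n,e)
E
```

```text
dp [75.7 27.  90.9] roll -1.227 rot [-1.799e+02  5.000e-02 -9.111e+01] p [579.3 108.  165. ] t 12.0 F [ 0.1 -0.  -0.8] w 86.7 0.0 q6 [ 29.6 -30.7]
top 277 [260.6 203.5] [548.7  32.7  95. ] [548.6  32.8] [62.1 42. ] 69.2
[[578, 54], [540, 68], [520, 12], [557, -2]]
side 271 [280.4 211.8] [541.7  20.8  95. ] [542.3  20.4] [93.3 52.4] 66.4
[[583, 51], [543, 68], [501, -10], [529, -24], [561, 0]]
```

View pics/p5.png

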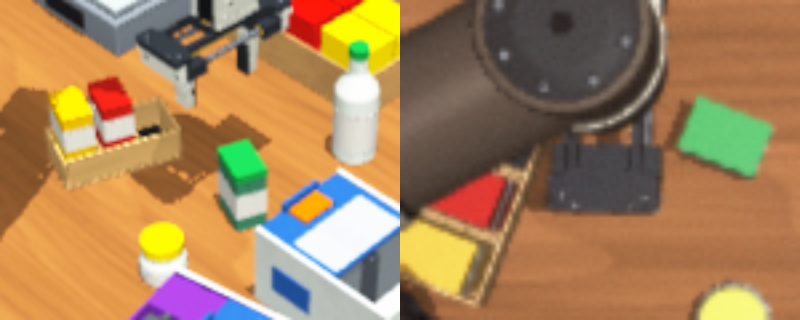

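The tin stands upright on clear counter: its lid is at about (725,138) in the right half, it is aligned with the crate, and robot and camera agree within 2 mm. Now I'll refine the crate from the first unobstructed image.

Run:
```python
from m import *
t=cap('top'); t['image']=cv2.imread('pics/top0.png'); im=t['image']
h=cv2.cvtColor(im,cv2.COLOR_BGR2HSV)
for v in (196,203): print(v,[tuple(map(int,h[v,u])) for u in range(186,224)])
g=cv2.cvtColor(im,cv2.COLOR_BGR2LAB)
# profiles in crate axes, at rim plane z=.05
a=np.radians(-20.8); ex=np.array([np.cos(a),np.sin(a),0]); ey=np.array([-np.sin(a),np.cos(a),0]); c0=np.array([.553,.213,.05])
def prof(o,d,z,rng,w):
    out=[]
    for s in rng:
        vs=[]
        for k in np.linspace(-.015,.015,7):
            P=o+d*s/1000+w*k; P[2]=z; u,v=proj(t,P); vs.append(cv2.getRectSubPix(im,(1,1),(float(u),float(v)))[0,0])
        out.append(int(np.mean(vs)))
    return out
R=range(-60,62,3)
print(list(R));print('y rim',prof(c0,ey,.05,R,ex));print('y floor',prof(c0,ey,.004,R,ex))
print('x rim',prof(c0,ex,.05,R,ey));print('x floor',prof(c0,ex,.004,R,ey))
```

```text
196 [(12, 149, 169), (12, 147, 167), (12, 150, 168), (12, 148, 165), (13, 154, 162), (12, 151, 162), (14, 138, 168), (18, 111, 203), (16, 124, 119), (14, 126, 97), (15, 108, 125), (9, 72, 74), (5, 51, 60), (7, 60, 55), (8, 53, 58), (8, 36, 56), (5, 58, 53), (6, 63, 65), (6, 58, 66), (8, 80, 73), (11, 92, 86), (14, 112, 146), (15, 116, 138), (17, 115, 135), (15, 111, 151), (16, 117, 181), (17, 111, 220), (15, 121, 203), (15, 126, 184), (14, 123, 179), (13, 140, 169), (12, 151, 160), (13, 159, 154), (13, 153, 158), (12, 154, 156), (12, 152, 154), (12, 150, 153), (12, 159, 149)]
203 [(12, 150, 170), (12, 150, 168), (13, 154, 166), (13, 146, 169), (16, 117, 210), (15, 120, 136), (13, 124, 101), (15, 122, 115), (15, 81, 76), (4, 60, 60), (3, 53, 58), (5, 47, 60), (6, 44, 58), (3, 51, 55), (8, 48, 58), (0, 49, 57), (10, 52, 59), (3, 43, 60), (7, 41, 56), (7, 40, 58), (4, 35, 58), (5, 46, 61), (0, 43, 59), (10, 51, 60), (0, 35, 59), (0, 37, 62), (9, 39, 65), (5, 48, 58), (13, 110, 88), (16, 119, 204), (15, 124, 132), (13, 126, 103), (12, 147, 135), (12, 153, 157), (12, 153, 160), (12, 153, 
[... 287 characters left out ...]
53, 53, 53, 53, 53, 52, 51, 51, 50, 51, 51, 50, 52, 51, 51, 58, 78, 79, 85, 128, 126, 110, 110, 110, 110, 110, 111]
y floor [116, 115, 115, 114, 114, 113, 112, 107, 88, 83, 122, 117, 65, 54, 54, 53, 53, 53, 53, 52, 53, 52, 51, 51, 50, 50, 51, 50, 51, 51, 50, 54, 70, 82, 78, 104, 139, 114, 110, 111, 110]
x rim [105, 106, 105, 105, 105, 106, 106, 106, 109, 123, 144, 153, 111, 66, 54, 52, 52, 51, 52, 52, 51, 51, 52, 52, 51, 51, 60, 92, 118, 157, 129, 112, 110, 110, 111, 110, 110, 107, 105, 104, 105]
x floor [101, 102, 100, 100, 101, 101, 103, 103, 107, 128, 147, 153, 108, 65, 54, 52, 52, 51, 53, 53, 52, 52, 53, 52, 52, 52, 56, 80, 106, 148, 144, 118, 111, 110, 110, 110, 111, 110, 109, 106, 105]
```

Request:
send_rows --steps '[{"dp": [15, 5, 0], "roll": -0.17, "jaw": 100}, {"dp": [30, 10, 0], "roll": -0.35, "jaw": 100}, {"dp": [45, 16, 0], "roll": -0.53, "jaw": 100}, {"dp": [60, 21, 0], "roll": -0.71, "jaw": 100}, {"dp": [75, 27, 0], "roll": -0.88, "jaw": 100}]'

```text
time_s: 12.78
tcp_pos: [0.5497, 0.0325, 0.1638]
eef_rot: [-180.0, -0.0, -40.7]
contact_force: [-0.2, -0.1, -0.3]
gripper_width: 0.0874
gripper_force: 0.0
```

Request:
send_rows --steps '[{"dp": [0, 0, 0], "roll": -0.17, "jaw": 100}, {"dp": [0, 0, 0], "roll": -0.34, "jaw": 100}, {"dp": [0, 0, 0], "roll": -0.347, "jaw": 100}]'

```text
time_s: 13.15
tcp_pos: [0.55, 0.0331, 0.1638]
eef_rot: [-180.0, -0.0, -21.1]
contact_force: [-0.4, -0.7, -0.1]
gripper_width: 0.0876
gripper_force: 0.0
```

```bash
python3 go.py 550.5 33 72 -20.8
```

```text
dp [ 0.5 -0.  91.8] roll -0.006 rot [-1.7999e+02 -1.0000e-02 -2.1140e+01] p [550.   33.1 163.8] t 13.15 F [-0.4 -0.7 -0.1] w 87.6 0.0 q6 [23.8 45. ]
```

Request:
send_rows --steps '[{"dp": [0, 0, 30], "roll": 0, "jaw": 100}, {"dp": [0, 0, 60], "roll": 0, "jaw": 100}, {"dp": [0, 0, 82], "roll": 0, "jaw": 100}, {"dp": [0, 0, 92], "roll": 0, "jaw": 100}, {"dp": [0, 0, 92], "roll": 0, "jaw": 100}]'

```text
time_s: 13.78
tcp_pos: [0.5501, 0.0335, 0.0712]
eef_rot: [180.0, 0.0, -21.1]
contact_force: [0.4, -0.1, -0.4]
gripper_width: 0.0878
gripper_force: 0.0
```

Request:
send_rows --steps '[{"dp": [0, 0, 0], "roll": 0, "jaw": 75}, {"dp": [0, 0, 0], "roll": 0, "jaw": 62}, {"dp": [0, 0, 0], "roll": 0, "jaw": 62}, {"dp": [0, 0, 0], "roll": 0, "jaw": 62}, {"dp": [0, 0, 0], "roll": 0, "jaw": 62}]' --newtons 25

```text
time_s: 14.4
tcp_pos: [0.5504, 0.0336, 0.0719]
eef_rot: [-180.0, -0.0, -21.0]
contact_force: [-2.7, -1.6, 5.6]
gripper_width: 0.0621
gripper_force: 25.0
```

Request:
send_rows --steps '[{"dp": [0, 0, 0], "roll": 0, "jaw": 62}, {"dp": [0, 0, -5], "roll": 0, "jaw": 62}, {"dp": [0, 0, -20], "roll": 0, "jaw": 62}, {"dp": [0, 0, -60], "roll": 0, "jaw": 62}, {"dp": [0, 0, -100], "roll": 0, "jaw": 62}]'

```text
time_s: 15.02
tcp_pos: [0.55, 0.0337, 0.1729]
eef_rot: [180.0, 0.0, -21.0]
contact_force: [1.1, -0.4, -3.6]
gripper_width: 0.0624
gripper_force: 25.0
```

```bash
python3 go.py 555 216 172 -20.8
python3 - <<'E'
from m import *
t=cap('top')
s=cap('side'); cv2.imwrite('pics/p6.png',cv2.resize(s['image'][110:270,190:350],(600,600)))
E
```

```text
dp [ -60.7 -172.     0.9] roll -0.004 rot [ 1.7998e+02  3.0000e-02 -2.1010e+01] p [550.   33.7 172.9] t 15.025 F [ 1.1 -0.4 -3.6] w 62.4 24.998954236507416 q6 [23.9 45.1]
```

View pics/p6.png

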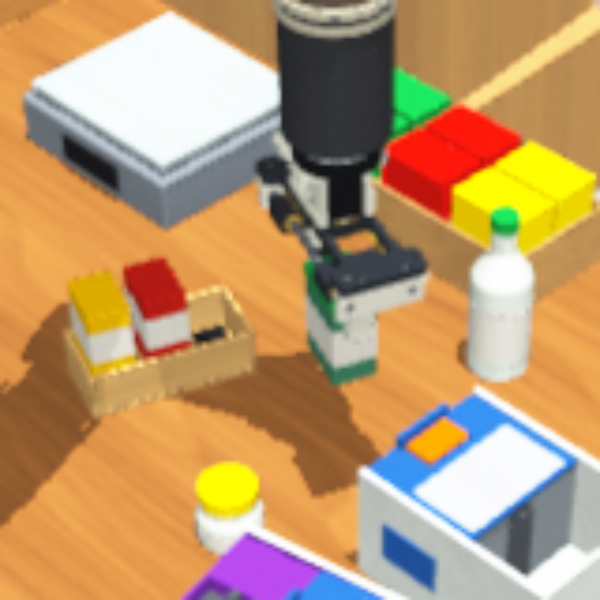

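The picture shows the tin held by its narrow sides and upright, at about (343,325) in the crop, and the crate's free cell with its pad at (208,335). I'll move above the cell.

Request:
send_rows --steps '[{"dp": [-18, -50, 0], "roll": 0, "jaw": 62}, {"dp": [-38, -105, 0], "roll": 0, "jaw": 62}, {"dp": [-54, -152, 0], "roll": 0, "jaw": 62}, {"dp": [-61, -172, 0], "roll": 0, "jaw": 62}, {"dp": [-61, -172, 20], "roll": 0, "jaw": 62}]'

```text
time_s: 15.75
tcp_pos: [0.5557, 0.2183, 0.1523]
eef_rot: [-179.9, -0.1, -20.9]
contact_force: [-0.5, -0.1, -3.7]
gripper_width: 0.0619
gripper_force: 25.0
```

Request:
send_rows --steps '[{"dp": [0, 0, 10], "roll": 0, "jaw": 62}, {"dp": [0, 0, 17], "roll": 0, "jaw": 62}, {"dp": [0, 0, 17], "roll": 0, "jaw": 62}]'

```text
time_s: 16.12
tcp_pos: [0.555, 0.2155, 0.134]
eef_rot: [180.0, 0.0, -21.1]
contact_force: [-0.6, -0.1, -2.7]
gripper_width: 0.0619
gripper_force: 25.0
```

```bash
python3 go.py 555 216 76 -20.8
python3 - <<'E'
from m import *
s=cap('side'); x=cv2.resize(s['image'][150:240,190:310],(800,600),interpolation=cv2.INTER_CUBIC); cv2.imwrite('pics/p7.png',x)
# expected outlines in the side view (tin bottom corners, cell mouth corners) -> crop pixels
a=np.radians(-20.8); ex=np.array([np.cos(a),np.sin(a)]); ey=np.array([-np.sin(a),np.cos(a)])
f=lambda p,z:tuple(int(v) for v in ((proj(s,[*p,z])-[190,150])*6.667))
for sx,sy in((1,1),(1,-1),(-1,-1),(-1,1)): print('mouth',f(np.array([.555,.216])+sx*.025*ex+sy*.035*ey,.05))
E
```

```text
dp [-0.1 -0.5 58. ] roll -0.005 rot [ 1.7996e+02  2.0000e-02 -2.1060e+01] p [555.  215.5 134. ] t 16.125 F [-0.6 -0.1 -2.7] w 61.9 24.998804926872253 q6 [40.  28.9]
mouth (390, 243)
mouth (436, 318)
mouth (348, 343)
mouth (304, 266)
```

View pics/p7.png

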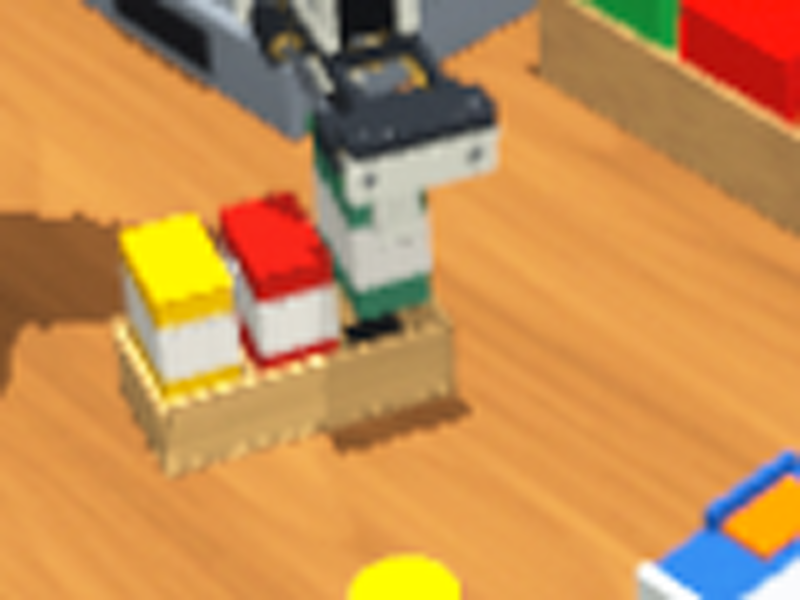

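The tin is held right above the empty cell. The visible cell mouth, with near corners at about (340,345) and (440,320), matches the prediction, so I'll descend with force checks.

Request:
send_rows --steps '[{"dp": [0, 0, 6], "roll": 0, "jaw": 62}, {"dp": [0, 0, 12], "roll": 0, "jaw": 62}, {"dp": [0, 0, 16], "roll": 0, "jaw": 62}, {"dp": [0, 0, 20], "roll": 0, "jaw": 62}, {"dp": [0, 0, 20], "roll": 0, "jaw": 62}]'

```text
time_s: 16.8
tcp_pos: [0.5549, 0.216, 0.1139]
eef_rot: [180.0, 0.0, -21.0]
contact_force: [0.3, 0.2, -3.3]
gripper_width: 0.0616
gripper_force: 25.0
```

Below the rim with no contact force, so I'll continue.

Request:
send_rows --steps '[{"dp": [0, 0, 8], "roll": 0, "jaw": 62}, {"dp": [0, 0, 16], "roll": 0, "jaw": 62}, {"dp": [0, 0, 24], "roll": 0, "jaw": 62}, {"dp": [0, 0, 32], "roll": 0, "jaw": 62}, {"dp": [0, 0, 34], "roll": 0, "jaw": 62}]'

```text
time_s: 17.42
tcp_pos: [0.5547, 0.2159, 0.0795]
eef_rot: [179.9, 0.0, -21.0]
contact_force: [0.1, 0.5, -3.0]
gripper_width: 0.0619
gripper_force: 25.0
```

Request:
send_rows --steps '[{"dp": [0, 0, 1], "roll": 0, "jaw": 62}, {"dp": [0, 0, 2], "roll": 0, "jaw": 62}]'

```text
time_s: 17.68
tcp_pos: [0.5553, 0.2163, 0.0785]
eef_rot: [-180.0, -0.0, -21.0]
contact_force: [0.0, 0.3, -3.6]
gripper_width: 0.0621
gripper_force: 25.0
```

Request:
send_rows --steps '[{"dp": [0, 0, 1], "roll": 0, "jaw": 62}, {"dp": [0, 0, 1], "roll": 0, "jaw": 62}]'

```text
time_s: 17.92
tcp_pos: [0.5551, 0.2162, 0.0774]
eef_rot: [-180.0, -0.0, -21.0]
contact_force: [-0.2, -0.2, -2.5]
gripper_width: 0.0618
gripper_force: 25.0
```

Request:
send_rows --steps '[{"dp": [0, 0, 0.7], "roll": 0, "jaw": 62}, {"dp": [0, 0, 0.7], "roll": 0, "jaw": 62}]'

```text
time_s: 18.18
tcp_pos: [0.555, 0.2161, 0.0766]
eef_rot: [180.0, 0.0, -21.0]
contact_force: [-0.5, 0.6, -4.0]
gripper_width: 0.0619
gripper_force: 25.0
```

Request:
send_rows --steps '[{"dp": [0, 0, 0.7], "roll": 0, "jaw": 62}, {"dp": [0, 0, 0.7], "roll": 0, "jaw": 62}]'

```text
time_s: 18.42
tcp_pos: [0.5551, 0.2162, 0.076]
eef_rot: [-180.0, -0.0, -21.0]
contact_force: [-0.4, -0.4, -3.3]
gripper_width: 0.0615
gripper_force: 25.0
```

Request:
send_rows --steps '[{"dp": [0, 0, 0.7], "roll": 0, "jaw": 62}, {"dp": [0, 0, 0.7], "roll": 0, "jaw": 62}]'

```text
time_s: 18.68
tcp_pos: [0.5551, 0.2162, 0.0759]
eef_rot: [-180.0, -0.0, -21.0]
contact_force: [-3.1, -0.7, 5.3]
gripper_width: 0.0618
gripper_force: 25.0
```

On the floor of the cell at the expected height. I'll release and retreat.

Request:
send_rows --steps '[{"dp": [0, 0, 0], "roll": 0, "jaw": 75}, {"dp": [0, 0, 0], "roll": 0, "jaw": 90}, {"dp": [0, 0, 0], "roll": 0, "jaw": 95}, {"dp": [0, 0, 0], "roll": 0, "jaw": 95}, {"dp": [0, 0, -10], "roll": 0, "jaw": 95}]'

```text
time_s: 19.3
tcp_pos: [0.5546, 0.2158, 0.0848]
eef_rot: [179.9, 0.1, -21.0]
contact_force: [0.2, -0.1, -0.4]
gripper_width: 0.0836
gripper_force: 0.0
```

Request:
send_rows --steps '[{"dp": [0, 0, -35], "roll": 0, "jaw": 95}, {"dp": [0, 0, -80], "roll": 0, "jaw": 95}, {"dp": [0, 0, -130], "roll": 0, "jaw": 95}, {"dp": [0, 60, -150], "roll": 0, "jaw": 95}, {"dp": [0, 120, -150], "roll": 0, "jaw": 95}]'

```text
time_s: 19.92
tcp_pos: [0.5124, 0.1037, 0.2379]
eef_rot: [-179.8, -0.2, -20.9]
contact_force: [1.2, -0.8, -0.5]
gripper_width: 0.0835
gripper_force: 0.0
```

Request:
send_rows --steps '[{"dp": [0, 50, 0], "roll": 0, "jaw": 95}, {"dp": [0, 50, 0], "roll": 0, "jaw": 95}, {"dp": [0, 50, 0], "roll": 0, "jaw": 95}]'

```text
time_s: 20.3
tcp_pos: [0.4944, 0.0574, 0.2361]
eef_rot: [-179.9, -0.1, -21.0]
contact_force: [0.1, 0.5, 0.3]
gripper_width: 0.083
gripper_force: 0.0
```

Run:
```python
from m import *
s=cap('side');t=cap('top'); cv2.imwrite('pics/p8.png',np.hstack([cv2.resize(s['image'][140:300,180:390],(420,320)),cv2.resize(t['image'][170:260,160:250],(320,320))]))
print(*rect(t,'green',(185,180,225,215),.099));print(*rect(t,'red',(180,205,212,230),.112));print(*rect(t,'yellow',(175,222,205,248),.112))
print(*rect(t,'orange',(290,190,345,225),.121))
```

```text
291 [201.5 200.8] [553.4 215.   99. ] [553.5 214.8] [63.6 43.5] 69.2
120 [190.1 213.9] [512. 247. 112.] [507.2 244.4] [39.  39.6] 67.1Traceback (most recent call last):
  File "<stdin>", line 3, in <module>
  File "m.py", line 11, in rect
    b,a,ce=blob(mask(c,name,roi)); v,u=np.nonzero(b)
           ~~~~^^^^^^^^^^^^^^^^^^
  File "m.py", line 9, in blob
    i=1+np.argmax(s[1:,4]); return l==i,s[i,4],ce[i]
        ~~~~~~~~~^^^^^^^^^
    return _wrapfunc(a, 'argmax', axis=axis, out=out, **kwds)
    return bound(*args, **kwds)
ValueError: attempt to get argmax of an empty sequence
```

View pics/p8.png

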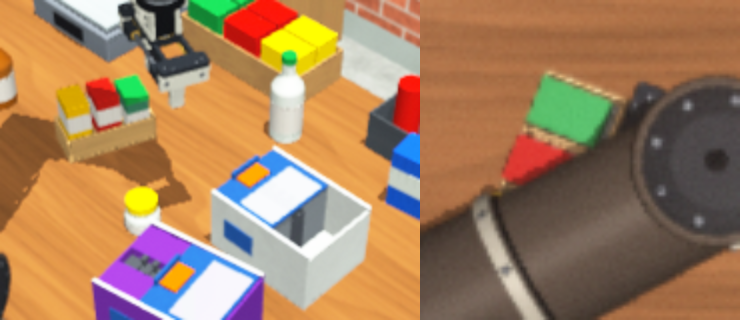

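The green tin stands in the crate cell at (133,90) in the left half, beside the red and yellow tins. The cover is still open and the gripper is clear.

```bash
python3 -c "
from h import *
print(r.close_job())"
```

```text
the job is handed in; nothing more can be done
None
```

I handed the job in at about 20 s: cover left fully open, green tin stood on the counter, regrasped by its narrow sides and left upright in the crate's empty cell with the gripper clear; the close call returned no verdict, I checked the tall tins only by eye at the end (the arm hid most of them from the top camera), and I viewed 11 pictures, one over the limit of 10.

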